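Open the sprung gluing cradle to the red mark and glue up a rosette

TASK

Lift the black knob of the gluing cradle and pull its sprung jaw out until the white pointer stands at the red mark, let the knob's catch drop fully into the slot there so that the jaw stays when you let go, and never let the jaw snap shut. Then lay the light wooden block flat in the opened pocket between the two jaws, square to them and midway across the bed, and set the dark rosette disc flat in the middle on top of it. Leave the tools, bottles and offcuts on the bench where they are.

Things in the scene. Friction and masses are not known exactly. Their poses are not given: they have to be found in the camera images.
- gauge: the gluing cradle, fixed to the bench: wooden bed 335 x 90 mm, 12 mm thick, from x = -110 to 225 mm. Origin on the bench under the knob's home place; x along the bed in the pull (opening) direction, y across it towards the mark rail, z up. In order along x: dark fixed jaw, pocket, sprung jaw, blue housing with knob over the rack, brass spring tube (x = 130 to 220 mm, top 53 mm above bench)
- pocket (a point): middle of the fixed jaw's foot on its pocket side, on the pocket's floor (gauge x = -85, z = 12 mm); axes are the cradle's. The fixed jaw is 80 mm wide in y, its top 30 mm above this floor. The pocket reaches from here to the sprung jaw and is open at both sides in y
- rack (a point): middle of the steel rack's near end, on its top (gauge x = 8, z = 30 mm); axes are the cradle's. Rack 24 mm wide, with four slots 8 mm long in x, at gauge x = 40, 58, 76 and 94 mm. Beside it the mark rail (gauge y = 29 to 43 mm, top z = 22 mm) bears a tile 10 x 14 x 4 mm at each slot: one red, three white
- carriage (a joint): how far the sprung jaw is pulled out along the cradle's x, m: 0 closed (pocket 30 mm long), 0.105 at most; the spring pulls it back with about 6 N at 0 and 12 N at 0.094
- plunger (a joint): how far the black knob with its catch is lifted, m: 0 fully down, 0.020 at most; a light spring (2 to 3 N) pulls it down. The catch, a blade 5 mm long in x below the knob, is clear of the rack above 0.013; with it down the jaw is blocked. Once it is down in a slot and let go, the main spring draws it 1.5 mm back against the slot's wall
- knob (a point): point on the knob's axis at the height to grip. The knob is a black upright cylinder, 26 mm diameter, from 20 mm below this point to 16 mm above it; it moves with the sprung jaw and with the lift. With the catch down this point is 78 mm above the bench; under the knob is a blue housing 34 x 30 mm, its top at 50 mm
- pointer (a point): white pointer on the sprung jaw's blue housing, at the same x as the knob's axis, over the mark rail; the axes are the cradle's
- jaw_face (a point): lower middle of the sprung jaw's face to the pocket (jaw 64 mm wide, top 42 mm above the bench), at the height of the pocket's floor; 55 mm before the knob's axis in x; the axes are the cradle's
- red_mark: the red mark tile on the mark rail; its middle lies at the x of the slot to use, its axes are the cradle's
- block: the light wooden backing block, 62 (x) x 44 (y) x 24 (z) mm, origin in the middle of its underside; goes in with its length along the cradle's x
- disc: the dark rosette disc, 44 mm diameter, 13 mm thick with a low boss on top, origin in the middle of its underside
- mallet: bystander: wooden mallet 260 mm long lying down, origin at mid length on its underside
- gouge: bystander: carving gouge 190 mm long lying down, wooden handle 26 mm thick, origin at mid length on its underside
- brush: bystander: glue brush 200 mm long, red handle, origin at mid length on its underside
- glue: bystander: white glue bottle with a red cap, 52 mm diameter, 150 mm tall, origin in its underside
- jar: bystander: amber jar with a red lid, 72 mm diameter, 100 mm tall, origin in its underside
- scroll: bystander: carved scroll, a wooden ring of 60 mm diameter with a 90 mm tail, 14 mm thick, origin under the ring's middle
- offcut: bystander: dark wooden offcut 90 x 30 x 18 mm, origin in the middle of its underside
Mind the look-alikes: they are no part of the job. Leave any blue or pink look-alike of the block alone.

How it is judged:
By the outcome, as a careful person would: the job done as asked, in the order asked, and still so for the second after the job is handed in, with the robot touching nothing.
It also fails if it takes over 64 s, if anything falls off the work surface, if the arm or the gripper's body presses on something with over 40 N, if the wrist force passes 120 N, or if a joint passes its speed limit or range.

ROBOT

A 6-joint arm with a two-finger parallel gripper is mounted at the origin on the work surface. World frame = base frame: x ahead of the robot, y to its left, z up, the work surface at z = 0. Lengths are in mm, angles in rad, forces in N, time in s.
With the tool pointing down it reaches from about 375 to 750 mm from the base axis. Payload 9 kg.
Tool frame: the origin (TCP) lies at the very end of the fingers, on their centre line; the grasp point (between the pads) lies 19 mm behind it; z points along the fingers, y is the direction in which the jaws open and shut (so a half turn about z gives the same grasp; the last joint's range is limited). The gripper opens to 85 mm and grips with 20 to 120 N. Pads are 22 mm wide; open, the fingers measure 114 mm over their backs; the gripper's body (76 mm by 85 mm) begins 54 mm behind the grasp point. The pads swing forward as they close: fully open they stand 13 mm farther back than shut.
Start: joints at [0.908, 0.104, 0.097, 1.564, 0, 1.353], TCP at [258.175, 541.648, 231.331] pointing down, gripper open.
Joint ranges: [-2.99, 2.99], [-0.84, 1.86], [-1.1, 1.16], [-1.84, 2.11], [-1.51, 1.56], [-3.14, 3.14]. Speed limits (rad/s): [2.22, 2.22, 2.57, 3.14, 3.14, 3.14].

INTERFACE

Orientations are given as a unit quaternion [x, y, z, w].
In Python, from cell import status, eyes, order, spotter gives the robot as it stands. The module is installed in compiled form; this text tells all that it offers.
- The arm moves only by the tool jog_arm, never from a script. Its argument "series" is a list of rows, each a list of 4 numbers: the shift along the tool's x, y, z in cm, then the turn about the tool's z in degrees. A call has 1 to 12 rows; each row shifts and turns the pose as measured when the row begins, along the tool's axes as they then stand; what a row does not reach is not made up. A row lasts 1/8 s, in which the tool goes at most 62.5 mm and 10.7 degrees, less where a joint would pass 70% of its speed; a pose out of reach is approached as far as the arm can. A call with a gripper value outside its range is refused whole. "claw" is the opening in per cent of the stroke, from 0 (shut) to 100 (fully open), set as the call begins (left out, the last holds). The fingers move at their own pace and stop on an object; "force" is the grip in N (left out, the last holds). Time passes only in rows, so rows that do not move let the fingers close. It gives the time, the measured TCP pose, the force and the opening at its end, in the units of the state.
- status.get_state(): the state, without advancing time (a new reading comes with each control period).
- eyes.capture(name): name is "scene" or "top" or "wrist"; returns (picture, depth): 384x512x3 uint8, red, green, blue; 384x512 float32, mm along the optical axis (not along the pixel's ray), 0 where there is no reading.
- eyes.camera_info(name): a dict with "fx", "fy", "cx", "cy" (pixels), "rvec" (rotation vector, rad) and "tvec" (3), from world to camera coordinates, as OpenCV has them; the wrist camera has in their place "tool_from_camera" (4x4, takes a point from camera to tool coordinates, whose origin is the TCP and whose axes are the flange's). Camera axes: x right, y down, z forward; pixel columns grow to the right and rows downward; lengths in mm; the calibration is good to about 2 mm. A picture is of the moment at which its call begins: read the wrist's pose just before it. camera_info takes no time and is no camera call.
- order.sign_off(): hands the job in, once; it reports no verdict.
Trained networks look in the newest picture that a camera, given by its name, has taken for a name from the list of things; names that differ only in an ending like _2 or _b are one class to them, and where a whole thing is asked for, a point or a joint stands for the part that bears it (a point fixed in the world has none). Each returns a list of dicts, best first, with "score" (0 to 1); they miss things now and then, are a little off and sometimes report something else, mostly with a low value. They report only what shows in the picture. A call takes as long as a camera call. They do not tell look-alikes from the thing itself.
- spotter.cut_out(camera, query): "region" (384x512 bool, what is visible of it) and "bbox" ([left, top, right, bottom] in pixels, round what is visible of it).
- spotter.spot_point(camera, query): "uv" ([column, row] in pixels: a listed point, or the origin of a listed thing).
The state is a dict: "time_s": time; "qpos": joint angles; "joint_velocities": joint speeds; "joint_torque": joint torques, N m; "position": TCP position; "ee_rot": TCP orientation; "contact_force": force on the tool from outside, world axes, zero at the start; "moment": the same for the moment, N m; "opening": finger opening in mm.
Only numpy, scipy, OpenCV 4.12 (cv2) and the standard library are available. Lean on these libraries where they do the work, as an engineer would, in place of code of your own. Each camera call takes 0.05 s, during which the arm holds its last target. There are 200 camera calls.

## Working session

There is one attempt and no reset: what is moved stays moved. The work goes in short steps, Python scripts to look and compute and a tool call to move; the robot and the scene stay as the last step left them, time stands still between calls to the robot, and variables do not carry over. Pictures are saved under pics/ and viewed, about 8 in all and at most 12, crops included, and the job is handed in when it is done.

Besides the shell and the picture viewer there is one more tool, called after ">>>" as name(argument=value, ...) on one line, values as JSON. jog_arm: Moves the arm, as the interface text tells. Its arguments: {"type":"object","properties":{"series":{"type":"array","items":{"type":"array","items":{"type":"number"}}},"claw":{"type":"number"},"force":{"type":"number"}},"required":["series"]}

```bash
mkdir -p pics
cat > h.py <<'E'
import numpy as np, cv2
from scipy.spatial.transform import Rotation as R
from cell import status, eyes, order, spotter
def cam(name, st=None):
    i=eyes.camera_info(name); K=np.array([[i['fx'],0,i['cx']],[0,i['fy'],i['cy']],[0,0,1]])
    if 'tvec' in i:
        Rm=cv2.Rodrigues(np.array(i['rvec'],float))[0]; t=np.array(i['tvec'],float).ravel()
        return K,Rm.T,-Rm.T@t
    st=st or status.get_state(); T=np.array(i['tool_from_camera'])
    W=R.from_quat(st['ee_rot']).as_matrix()
    return K,W@T[:3,:3],W@T[:3,3]+np.array(st['position'])
def ray(c,uv):
    K,A,o=c; d=A@np.linalg.inv(K)@np.array([uv[0],uv[1],1.]); return o,d
def atz(c,uv,z):
    o,d=ray(c,uv); return o+d*(z-o[2])/d[2]
def proj(c,P):
    K,A,o=c; p=K@(A.T@(np.array(P)-o)); return p[:2]/p[2]
def cloud(c,depth):
    K,A,o=c; v,u=np.mgrid[:depth.shape[0],:depth.shape[1]]
    p=np.stack([(u-K[0,2])/K[0,0],(v-K[1,2])/K[1,1],np.ones_like(depth)],-1)*depth[...,None]
    return p@A.T+o
def save(n,im,s=1.5): cv2.imwrite(f'pics/{n}.png',cv2.resize(im[...,::-1],None,fx=s,fy=s))
E
python3 - <<'E'
from h import *
s=status.get_state();print(s['position'],s['ee_rot'],s['opening'])
for n in ['top','scene']:
    im,d=eyes.capture(n); save(n+'0',im); c=cam(n); np.savez(n+'0',im=im,d=d); P=cloud(c,d)
    print(n,c[2])
    for q in ['knob','pointer','rack','pocket','jaw_face','red_mark','block','disc']:
        for r in spotter.spot_point(n,q)[:3]:
            u=np.array(r['uv']); a=np.clip(u.round().astype(int),0,[511,383]); print(q,round(r['score'],2),u.round(1),P[a[1],a[0]].round(1))
E
```

```text
[257.93861315 541.35697926 230.51081219] [ 2.20574631e-01  9.75369861e-01 -6.17943296e-04 -2.91904905e-04] 85.37103543552455
top [ 325.97222709  -27.927956   1484.6100603 ]
knob 0.43 [252.9 163.1] [614.7 -26.8  90.7]
pointer 0.64 [258.5 177.4] [586.2 -42.5  13.4]
pointer 0.46 [251.1 166.6] [601.2 -20.9  97.8]
rack 0.78 [252.1 169.8] [601.6 -23.8  48.7]
rack 0.43 [276.9 166.3] [ 622.4 -102.4    8.4]
rack 0.21 [254.7 178. ] [577.9 -33.   42.5]
pocket 0.56 [279.7 164.6] [ 625.  -111.6   11.7]
pocket 0.35 [256.  163.6] [610.5 -35.7  96.9]
jaw_face 0.95 [269.7 166.9] [612.2 -79.1  43.5]
block 0.87 [277.4 221.4] [ 447.4 -100.9   25.7]
block 0.59 [255.5 251.3] [356.  -36.8  17.8]
block 0.58 [238.3 219.7] [450.5  18.8  20.6]
disc 0.42 [342.9 198.4] [ 519.8 -305.7   20.6]
scene [ 960.8639149  -688.35138349 1004.39617807]
knob 0.64 [160.5 234.4] [ 341.8 -275.3   15.5]
knob 0.44 [270.1 208.6] [620.  -37.1  88.3]
knob 0.4 [268.2 225.6] [632.9 -67.3  38.8]
pointer 0.75 [260.8 214.2] [576.  -18.1  10.3]
rack 0.66 [269.8 212. ] [621.4 -38.4  74.9]
rack 0.66 [197.  269.9] [ 527.8 -313.2   15.3]
pocket 0.84 [260.6 237.6] [ 640.6 -124.    45.4]
jaw_face 0.7 [264.3 229.3] [628.5 -85.5  40. ]
red_mark 0.55 [268.8 222.4] [628.3 -53.4  42. ]
red_mark 0.44 [286.4 136.5] [437.3 411.8  -1. ]
block 0.77 [206.3 193.4] [361.9 -52.4  20.8]
block 0.63 [218.5 216.1] [ 463.  -116.    25.4]
block 0.62 [187.2 214.8] [ 370.9 -169.8   24.2]
disc 0.63 [197.2 268.7] [ 525.5 -310.5   15.1]
```

Run:
```python
import cv2,numpy as np
a=np.load('top0.npz')['im'][100:300,150:410,::-1]; cv2.imwrite('pics/topc.png',cv2.resize(a,None,fx=3,fy=3,interpolation=cv2.INTER_CUBIC)[:600])
```

```text
(no output)
```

View pics/topc.png

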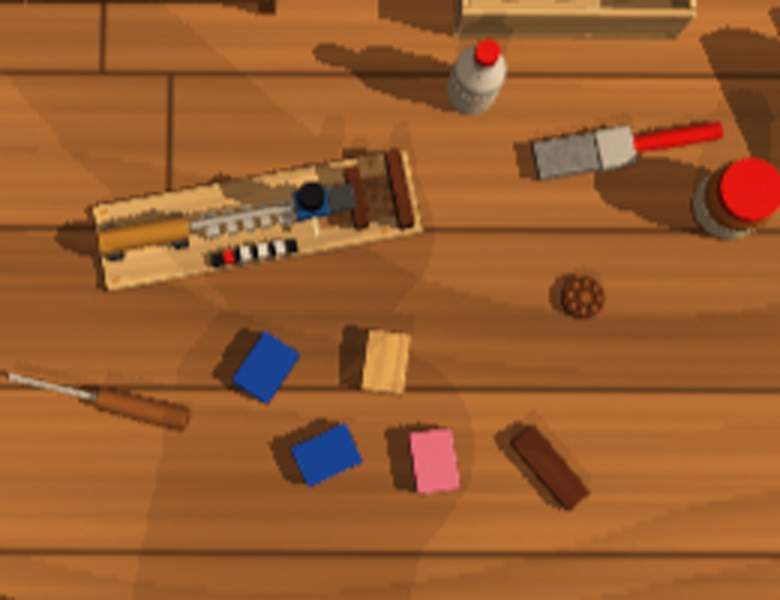

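View pics/scene0.png

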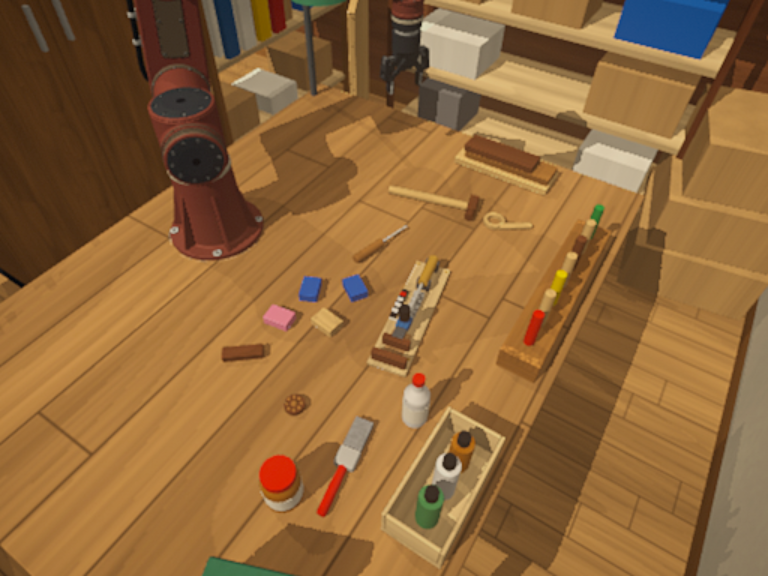

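The top view shows the cradle, with gauge x pointing left and the red tile at crop (229,256), which is the farthest slot at x=94. The wooden block is at (386,361) and the disc at (582,297). In the scene view the look-alikes are blue and pink.

Run:
```python
from h import *
c=cam('top'); f=lambda x,y,z: atz(c,(x/3+150-.3,y/3+100-.3),z)[:2]
C=[f(405,150,12),f(422,230,12),f(108,290,12),f(95,207,12)]
for p in C: print(p.round(1))
near=(C[0]+C[1])/2; far=(C[2]+C[3])/2; ex=(far-near)/np.linalg.norm(far-near); print('len',np.linalg.norm(far-near),'ex',ex,np.degrees(np.arctan2(ex[1],ex[0])))
print('origin',near+110*ex, 'knob top',f(312,195,94),'red',f(229,256,26))
d=np.load('top0.npz'); P=cloud(c,d['d']); im=d['im'].astype(int)
print('disc',f(582,297,13),'block',f(386,361,24))
W=cam('wrist'); st=status.get_state(); print(eyes.camera_info('wrist'))
Rm=R.from_quat(st['ee_rot']).as_matrix(); print(Rm.round(3))
```

```text
[ 674.2 -126.7]
[ 588.8 -143.9]
[524.5 182.5]
[612.1 198.1]
len 331.67473581517396 ex [-0.19046903  0.98169321] 100.98015727350743
origin [610.50441691 -27.32574727] knob top [608.92163249 -28.89746469] red [558.39288787  56.49077228]
disc [ 518.59680723 -309.29811776] block [ 450.49048291 -105.16713621]
{'fx': 312.36502379738033, 'fy': 312.36502379738033, 'cx': 257.71926454188707, 'cy': 191.30818568331048, 'tool_from_camera': array([[ 1.40903532e-03, -9.45199964e-01, -3.26488963e-01,
         8.36961366e+01],
       [ 9.99998931e-01,  1.45926595e-03,  9.10771644e-05,
         4.19002670e-01],
       [ 3.90348093e-04, -3.26488742e-01,  9.45201010e-01,
        -1.43245575e+02],
       [ 0.00000000e+00,  0.00000000e+00,  0.00000000e+00,
         1.00000000e+00]])}
[[-0.903  0.43   0.   ]
 [ 0.43   0.903  0.   ]
 [-0.     0.    -1.   ]]
```

>>> jog_arm(series=[[-4.85, -3.15, 0, 0], [-4.85, -3.15, 0, 0], [-4.85, -3.15, 0, 0], [-4.85, -3.15, 0, 0], [-4.85, -3.15, 0, 0], [-4.85, -3.15, 0, 0], [-4.85, -3.15, 0, 0], [-4.85, -3.15, 0, 0], [-4.85, -3.15, 0, 0], [-4.85, -3.15, 0, 0], [-4.85, -3.15, 0, 0], [0, 0, 0, -9]], claw=100)

```text
time_s: 2.4
position: [601.5, -17.7, 231.3]
ee_rot: [0.141, 0.99, 0.001, 0.002]
contact_force: [0.3, 0.5, -0.2]
opening: 85.5
```

>>> jog_arm(series=[[0, 0, 0, -9], [0, 0, 0, -9], [0, 0, 0, -9], [0, 0, 0, 0], [0, 0, 0, 0]])

```text
time_s: 3.02
position: [601.8, -19.3, 230.8]
ee_rot: [-0.099, 0.995, 0.001, 0.002]
contact_force: [0.0, -0.1, -0.6]
opening: 84.9
```

Run:
```python
from h import *
st=status.get_state();print(st['position'],R.from_quat(st['ee_rot']).as_matrix().round(3).tolist(),st['time_s'])
c=cam('wrist',st)
im,d=eyes.capture('wrist'); save('w1',im); np.savez('w1',im=im,d=d,st=st); P=cloud(c,d)
for q in ['knob','pointer','rack','pocket','jaw_face','red_mark','block','gauge']:
    for r in spotter.spot_point('wrist',q)[:2]:
        u=np.array(r['uv']); a=np.clip(u.round().astype(int),0,[511,383]); print(q,round(r['score'],2),u.round(1),P[a[1],a[0]].round(1))
```

```text
[601.80824149 -19.29682273 230.75898159] [[-0.98, -0.197, 0.004], [-0.197, 0.98, 0.002], [-0.004, 0.001, -1.0]] 3.025
knob 0.89 [243.  181.3] [607.7 -32.   94.6]
pointer 0.85 [250.5 139.6] [583.1 -32.   13. ]
rack 0.89 [255.7 168.5] [601.6 -21.   61.8]
pocket 0.63 [178.2 160.8] [ 624.3 -110.7   13.4]
jaw_face 0.96 [202.3 164.7] [615.  -78.4  42.9]
jaw_face 0.51 [483.3  23.9] [419.5 177.1  18.7]
red_mark 0.65 [334.2 135.7] [557.9  58.3  26.4]
block 0.7 [321.9  21.2] [450.7  15.3  25.7]
gauge 0.86 [249.6 160.3] [597.6 -28.4  49.2]
```

View pics/w1.png

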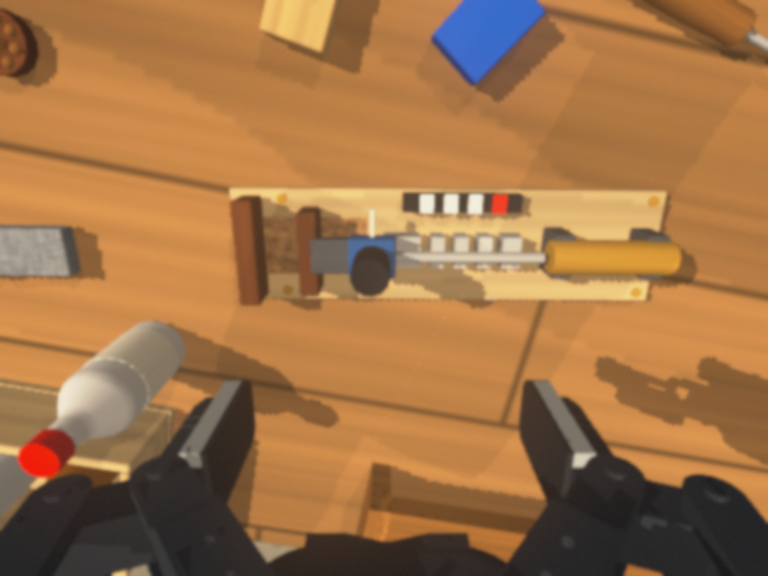

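The wrist view shows the cradle closed. The tiles are at x=427, 451 and 475 (white) and 499 (red), row 204, so red is the last slot. The bed corners are at (230,188), (667,191) and (648,300). Next I fit the cradle pose.

```bash
cat >> h.py <<'E'
from scipy.optimize import least_squares
def fit(c,obs,x0):
    G=np.array([o[0] for o in obs],float); U=np.array([o[1] for o in obs],float)
    def w(p): a=p[2]; return np.c_[p[0]+np.cos(a)*G[:,0]-np.sin(a)*G[:,1],p[1]+np.sin(a)*G[:,0]+np.cos(a)*G[:,1],G[:,2]]
    f=lambda p:(np.array([proj(c,P) for P in w(p)])-U).ravel()
    r=least_squares(f,x0,loss='soft_l1'); return r.x,f(r.x).reshape(-1,2)
E
python3 - <<'E'
from h import *
z=np.load('w1.npz',allow_pickle=True); c=cam('wrist',z['st'].item())
px=lambda x,y:(x/1.5-.17,y/1.5-.17)
obs=[((-110,45,12),px(230,188)),((225,45,12),px(667,191)),((225,-45,12),px(648,300))]+[((X,36,26),px(u,204)) for X,u in zip((40,58,76,94),(427,451,475,499))]
p,r=fit(c,obs,[610,-28,1.763]); print(p,np.degrees(p[2])); print(r.round(1).tolist())
ex=np.array([np.cos(p[2]),np.sin(p[2])]);print('knob top proj',(proj(c,[p[0],p[1],94])+.17)*1.5, 'base',(proj(c,[p[0],p[1],58])+.17)*1.5)
P=cloud(c,z['d']); m=(P[...,2]>88)&(P[...,2]<100)&(abs(P[...,0]-608)<30)&(abs(P[...,1]+30)<30); print('knob top cloud',P[m].mean(0),m.sum(), (P[m].min(0)+P[m].max(0))/2)
E
```

```text
[611.68505591 -27.89859475   1.76633751] 101.20368451062664
[[-0.8, 0.2], [0.8, -0.6], [-1.2, 0.3], [-0.1, -0.0], [0.1, 0.0], [0.3, 0.1], [0.5, 0.2]]
knob top proj [370.07416438 278.67351558] base [371.78585294 262.60237266]
knob top cloud [610.25385124 -28.65739674  94.28067052] 578 [611.08445261 -28.62726069  92.42307471]
```

>>> jog_arm(series=[[-0.7, -1.0, 3, 0], [0, 0, 5, 0], [0, 0, 4, 0], [0, 0, 2, 0], [0, 0, 1, 0], [0, 0, 0, 0], [0, 0, 0, 0]])

```text
time_s: 4.35
position: [613.2, -28.2, 78.9]
ee_rot: [-0.1, 0.995, -0.0, 0.004]
contact_force: [-0.5, -0.1, 0.4]
opening: 85.2
```

Run:
```python
from h import *
st=status.get_state();print(st['position'],st['contact_force'])
c=cam('wrist',st)
im,d=eyes.capture('wrist'); save('w2',im)
p=np.array([611.3,-28.2]);st=np.array(st['position'])
W=R.from_quat(status.get_state()['ee_rot']).as_matrix(); print((W.T@(np.r_[p,59]-st)).round(1), W.round(3).tolist())
```

```text
[613.16819373 -28.15515869  78.94286902] [-0.50783265 -0.0733188   0.38346008]
[ 2.   0.4 19.9] [[-0.98, -0.199, 0.008], [-0.199, 0.98, 0.0], [-0.008, -0.001, -1.0]]
```

View pics/w2.png

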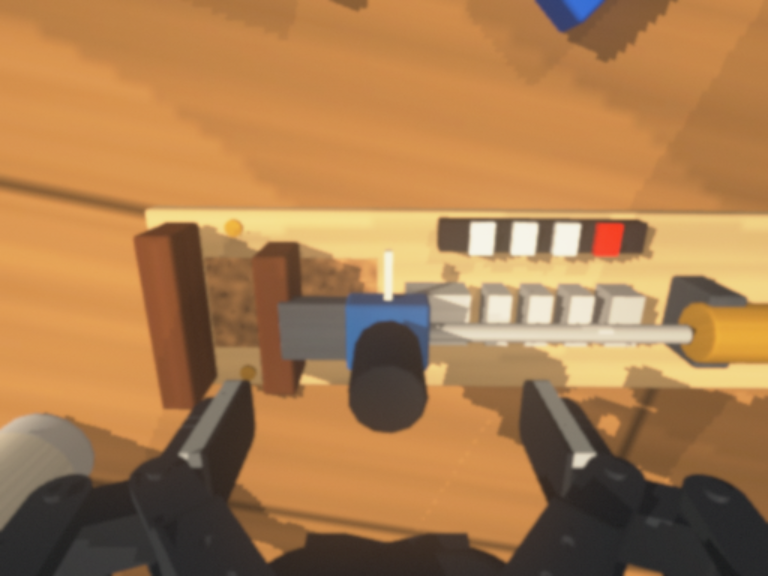

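The knob (387,375) is centred between the fingers, so I lower and grip.

>>> jog_arm(series=[[0.2, 0, 1.2, 0], [0, 0, 0.7, 0], [0, 0, 0, 0]])

```text
time_s: 4.78
position: [612.1, -28.8, 60.0]
ee_rot: [-0.1, 0.995, -0.001, 0.005]
contact_force: [-0.7, -0.0, -0.3]
opening: 85.5
```

>>> jog_arm(series=[[0, 0, 0, 0], [0, 0, 0, 0], [0, 0, 0, 0], [0, 0, 0, 0], [0, 0, 0, 0], [0, 0, 0, 0]], claw=0, force=60)

```text
time_s: 5.52
position: [612.3, -28.3, 60.7]
ee_rot: [-0.1, 0.995, -0.0, 0.005]
contact_force: [-1.7, 0.9, 0.2]
opening: 24.7
```

>>> jog_arm(series=[[0, 0, -0.8, 0], [0, 0, -0.8, 0], [0, 0, 0, 0], [0, 0, 0, 0]])

```text
time_s: 6.02
position: [612.2, -28.3, 77.3]
ee_rot: [-0.1, 0.995, -0.0, 0.005]
contact_force: [1.2, 0.8, -3.4]
opening: 24.3
```

>>> jog_arm(series=[[0, 1.5, 0, 0], [0, 1.5, 0, 0], [0, 1.5, 0, 0], [0, 1.5, 0, 0], [0, 1.5, 0, 0], [0, 1.0, 0, 0], [0, 0, 0, 0]])

```text
time_s: 6.9
position: [598.0, 45.5, 77.1]
ee_rot: [-0.096, 0.995, -0.011, 0.007]
contact_force: [2.0, -10.0, -3.2]
opening: 24.7
```

Run:
```python
from h import *
st=status.get_state();p=np.array(st['position']);print(p,st['contact_force'])
ex=np.array([np.cos(1.7663),np.sin(1.7663)]); print('pulled',(p[:2]-[612.2,-28.3])@ex)
im,d=eyes.capture('wrist'); save('w3',im)
```

```text
[597.95404541  45.49753188  77.07566149] [  2.00106458 -10.0006566   -3.19404674]
pulled 75.15911344273928
```

View pics/w3.png

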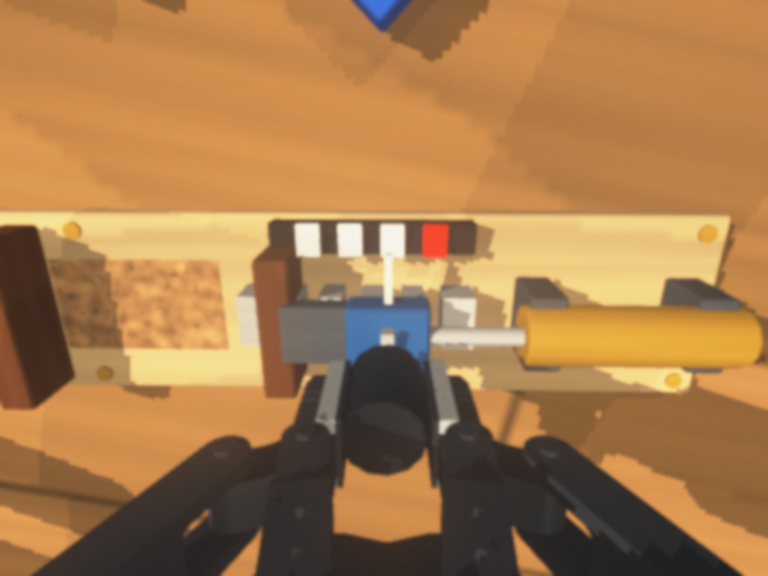

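The pointer at 389 sits just short of the third white tile (392) and the red tile is at 435, so about 19 mm remain.

>>> jog_arm(series=[[0, 1.0, 0, 0], [0, 0.9, 0, 0], [0, 0.3, 0, 0]])

```text
time_s: 7.32
position: [594.8, 61.7, 76.4]
ee_rot: [-0.093, 0.995, -0.016, 0.007]
contact_force: [2.6, -11.2, -3.4]
opening: 24.3
```

```bash
cat > a.py <<'E'
from h import *
st=status.get_state();p=np.array(st['position']);print(p,st['contact_force'])
ex=np.array([np.cos(1.7663),np.sin(1.7663)]); print('pulled',(p[:2]-[612.2,-28.3])@ex)
im,d=eyes.capture('wrist'); 
h=cv2.cvtColor(im,cv2.COLOR_RGB2HSV); m=((h[...,0]<6)|(h[...,0]>174))&(h[...,1]>190)&(h[...,2]>150); m[:120]=0;m[190:]=0
v,u=np.where(m); print('red',u.mean(),v.mean(),u.min(),u.max())
g=im.min(2)[175:198,240:285].astype(int); print('white cols per row',[(175+i,(240+np.where(r>150)[0]).tolist()) for i,r in enumerate(g)][::3])
save('w4',im[110:260,150:400],3)
E
python3 a.py
```

```text
[594.75842962  61.71304587  76.38812704] [  2.60361579 -11.23205857  -3.35285569]
pulled 91.68650344458126
red 264.42056074766356 159.2429906542056 256 272
white cols per row [(175, [256, 257, 258, 259, 260, 261, 262]), (178, [255, 256, 257, 258, 259, 260, 261, 262]), (181, [255, 256, 257, 258, 259, 260, 261, 262]), (184, [255, 256, 257, 258, 259, 260, 261, 262]), (187, [255, 256, 257, 258, 259, 260, 261, 262]), (190, [256, 257, 258, 259, 260, 261, 262]), (193, [256, 257, 258, 259, 260, 261]), (196, [256, 257, 258, 259, 260, 261])]
```

>>> jog_arm(series=[[0, 0.45, 0, 0], [0, 0.15, 0, 0]])

```text
time_s: 7.62
position: [594.2, 64.5, 76.1]
ee_rot: [-0.092, 0.996, -0.018, 0.007]
contact_force: [2.2, -11.3, -3.3]
opening: 24.4
```

```bash
python3 a.py
```

```text
[594.2172652   64.4717986   76.07384077] [  2.16502518 -11.31616345  -3.2899798 ]
pulled 94.49782873538503
red 259.8122977346278 159.1747572815534 252 268
white cols per row [(175, [256, 257, 258, 259, 260, 261]), (178, [256, 257, 258, 259, 260, 261, 262]), (181, [256, 257, 258, 259, 260, 261, 262]), (184, [256, 257, 258, 259, 260, 261, 262]), (187, [255, 256, 257, 258, 259, 260, 261, 262]), (190, [256, 257, 258, 259, 260, 261, 262]), (193, [256, 257, 258, 259, 260, 261]), (196, [256, 257, 258, 259, 260, 261])]
```

View pics/w4.png

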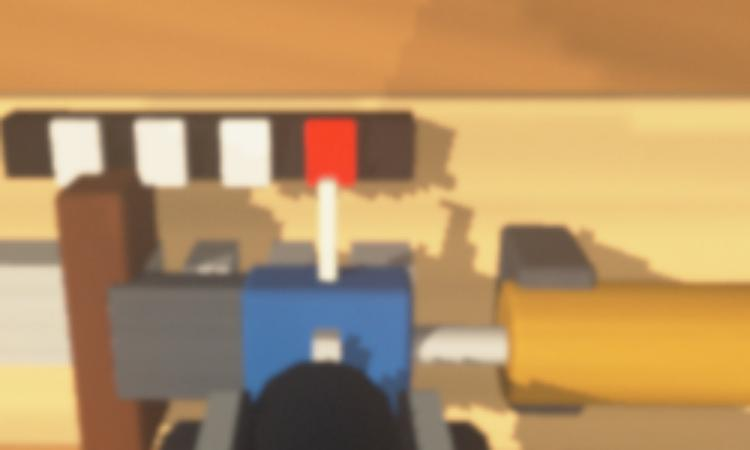

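The pointer (327) lies on the red tile (331), about 0.8 mm short. I lower gently with a slight outward bias.

>>> jog_arm(series=[[0, 0.1, 0.3, 0], [0, 0.05, 0.3, 0], [0, 0.05, 0.2, 0]])

```text
time_s: 8.05
position: [594.6, 62.5, 68.1]
ee_rot: [-0.091, 0.996, -0.021, 0.007]
contact_force: [0.3, -3.2, 2.8]
opening: 24.6
```

```bash
python3 a.py|head -3
```

```text
[594.61785682  62.48549796  68.05222523] [ 0.30063822 -3.24210465  2.77486797]
pulled 92.47154804240277
red 263.271954674221 162.56940509915015 255 271
```

>>> jog_arm(series=[[0, 0.2, 0.3, 0], [0, 0.1, 0.3, 0], [0, 0.1, 0.2, 0], [0, 0, 0.1, 0]])

```text
time_s: 8.6
position: [595.6, 62.1, 60.2]
ee_rot: [-0.089, 0.996, -0.023, 0.008]
contact_force: [-6.2, 1.3, 9.6]
opening: 24.7
```

```bash
python3 a.py
```

```text
[595.64783252  62.13879025  60.24446286] [-6.18019179  1.2516918   9.56288636]
pulled 91.9313613995396
red 263.7708333333333 164.32291666666666 255 272
white cols per row [(175, [240, 241]), (178, [240, 256, 257, 258, 259, 260, 261, 262]), (181, [256, 257, 258, 259, 260, 261, 262]), (184, [256, 257, 258, 259, 260, 261, 262, 263]), (187, [256, 257, 258, 259, 260, 261, 262, 263]), (190, [256, 257, 258, 259, 260, 261, 262, 263]), (193, [256, 257, 258, 259, 260, 261, 262, 263]), (196, [256, 257, 258, 259, 260, 261, 262, 263])]
```

View pics/w4.png

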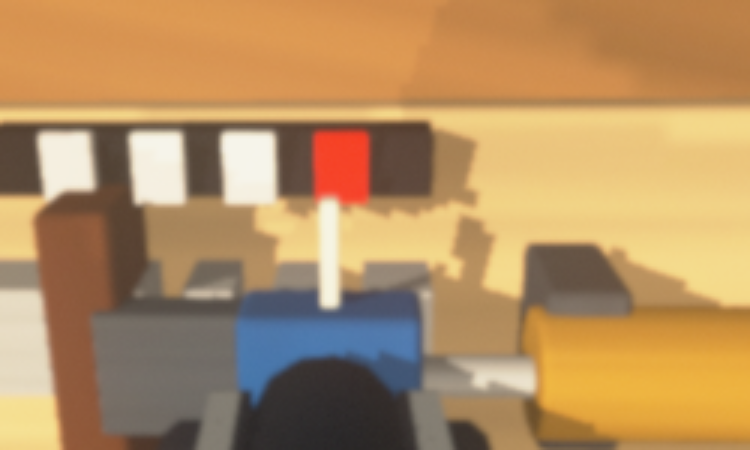

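The knob is back at its grip height and pressing on its bottom stop, and the pull load is gone, so the slot is holding the jaw. I release the knob.

>>> jog_arm(series=[[0, 0, 0, 0], [0, 0, 0, 0], [0, 0, 0, 0], [0, 0, 0, 0], [0, 0, 0, 0]], claw=100)

```text
time_s: 9.28
position: [595.5, 62.3, 60.4]
ee_rot: [-0.089, 0.996, -0.024, 0.008]
contact_force: [0.9, -0.4, -0.2]
opening: 85.8
```

>>> jog_arm(series=[[0, 0, -3, 0], [0, 0, -5, 0], [0, 0, -5, 0], [0, 0, 0, 0], [0, 0, 0, 0]])

```text
time_s: 9.9
position: [591.7, 68.5, 192.3]
ee_rot: [-0.089, 0.996, -0.023, 0.007]
contact_force: [-0.3, 0.8, -1.0]
opening: 85.4
```

Run:
```python
from h import *
st=status.get_state();print(st['position'],R.from_quat(st['ee_rot']).as_matrix().round(3).tolist(),st['time_s'],st['contact_force'])
c=cam('wrist',st)
im,d=eyes.capture('wrist'); save('w5',im); np.savez('w5',im=im,d=d,st=st); P=cloud(c,d)
p=np.array([611.5,-28.1]);a=1.7663;M=np.array([[np.cos(a),-np.sin(a)],[np.sin(a),np.cos(a)]])
for q in ['knob','pointer','pocket','jaw_face','red_mark','block']:
    for r in spotter.spot_point('wrist',q)[:2]:
        u=np.array(r['uv']); k=np.clip(u.round().astype(int),0,[511,383]); w=P[k[1],k[0]]; print(q,round(r['score'],2),u.round(1),w.round(1),'gauge',((w[:2]-p)@M).round(1))
m=(P[...,2]>85)&(P[...,2]<102)&(P[...,1]<120)&(P[...,1]>20)&(abs(P[...,0]-595)<40)
print('knobtop',np.median(P[m],0),m.sum(),'gauge',(np.median(P[m][:,:2],0)-p)@M)
```

```text
[591.69210316  68.46632797 192.25627285] [[-0.984, -0.177, 0.018], [-0.177, 0.983, -0.045], [-0.01, -0.048, -0.999]] 9.9 [-0.29436012  0.78065601 -1.04846459]
knob 0.73 [258.2 186.9] [589.4  63.6  94.8] gauge [94.2  3.9]
knob 0.54 [181.5 163.4] [601.2 -15.8  30.2] gauge [14.   7.7]
pointer 0.75 [259.7 141.3] [564.9  57.9  27.4] gauge [93.4 29. ]
pocket 0.8 [100.2 167.6] [ 629.7 -109.    12.6] gauge [-82.9  -2.1]
jaw_face 0.69 [210.8 167. ] [596.1  15.7  42.2] gauge [45.9  6.6]
red_mark 0.43 [262.2 132.3] [555.9  58.2  27.2] gauge [95.5 37.8]
block 0.89 [243.5   4.6] [450.9  22.6  23.9] gauge [ 80.9 147.7]
block 0.2 [207.8 168.3] [597.7  12.9  42.2] gauge [42.9  5.6]
knobtop [591.99044313  62.1757594   94.49887433] 785 gauge [92.34594064  1.60087224]
```

View pics/w5.png

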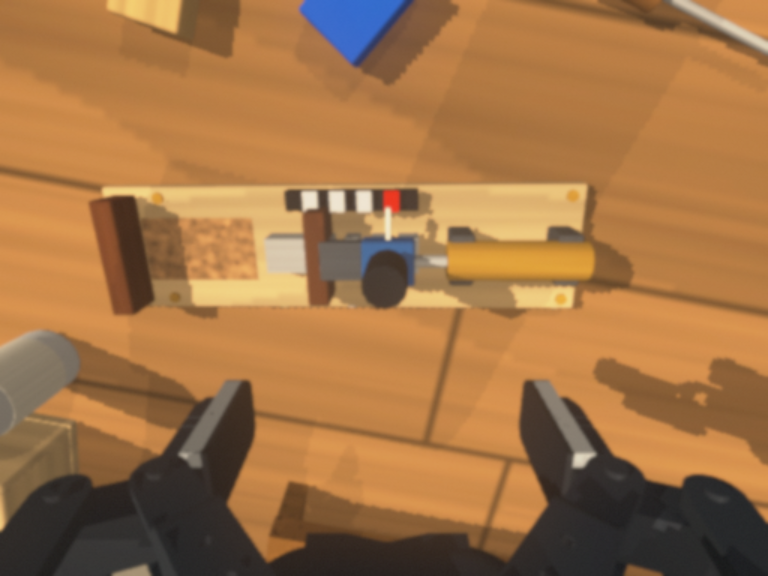

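Released, and the jaw stays at about 92.5 mm. The pointer (388) is at the red tile (391) and the knob top is at 94.5 mm, so it is fully down. The rack end (265) limits the free floor to gauge x=8. Next is the block.

```bash
cat >> h.py <<'E'
def delta(x,y,z,yaw=None):
    st=status.get_state(); W=R.from_quat(st['ee_rot']).as_matrix(); p=np.array(st['position'])
    d=W.T@(np.array([x,y,z])-p)/10; y0=np.degrees(np.arctan2(W[1,1],W[0,1]))
    print('pos',p.round(1),'yaw_y %.1f'%y0,'tilt z',W[:,2].round(3),'| cm',d.round(2),'n>=%.1f'%(np.linalg.norm(d)/6), '' if yaw is None else 'turn %.1f'%(-((yaw-y0+90)%180-90)))
E
python3 -c "
from h import *
delta(460,-100,190)"
```

```text
pos [591.5  68.4 192.1] yaw_y 100.2 tilt z [ 0.018 -0.045 -0.999] | cm [ 15.93 -14.23   0.74] n>=3.6
```

>>> jog_arm(series=[[4, -3.6, 0.2, 0], [4, -3.6, 0.2, 0], [4, -3.6, 0.2, 0], [4, -3.6, 0.2, 0], [0, 0, 0, 0], [0, 0, 0, 0]])

```text
time_s: 11.0
position: [455.4, -106.1, 186.3]
ee_rot: [-0.089, 0.996, -0.023, 0.005]
contact_force: [1.0, 0.3, 0.2]
opening: 85.4
```

Run:
```python
from h import *
st=status.get_state();c=cam('wrist',st); im,d=eyes.capture('wrist'); save('w6',im); np.savez('w6',im=im,d=d,st=st)
for r in spotter.cut_out('wrist','block')[:4]:
    b=r['region']; P=cloud(c,d); col=im[b].mean(0); m=b&(P[...,2]>18)&(P[...,2]<32); 
    if m.sum()<50: print(r['score'],r['bbox'],'few',col); continue
    z=np.median(P[m][:,2]); q=P[m&(abs(P[...,2]-z)<5)]
    rc=cv2.minAreaRect(q[:,:2].astype(np.float32)); print(round(r['score'],2),r['bbox'],col.round(),'z',z,rc)
delta(460,-100,190)
```

```text
0.93 [240.3, 127.0, 298.1, 193.9] [237. 194. 109.] z 24.64298341343067 ((450.2938537597656, -105.55409240722656), (43.289390563964844, 61.58488845825195), 82.8503646850586)
0.9 [347.0, 146.2, 427.1, 216.2] [ 67. 105. 190.] z 24.586455491724365 ((444.33575439453125, 17.094390869140625), (44.295711517333984, 60.76607894897461), 56.23304748535156)
0.74 [212.0, 9.5, 260.7, 86.6] [240. 146. 161.] z 24.67045571311047 ((350.30499267578125, -154.6471405029297), (61.89582061767578, 44.03022384643555), 8.669090270996094)
0.65 [312.4, 43.2, 392.4, 109.5] [ 66. 102. 187.] z 24.643399473361285 ((355.61138916015625, -45.148624420166016), (43.94166564941406, 62.272037506103516), 25.240476608276367)
pos [ 455.6 -105.5  186.3] yaw_y 100.3 tilt z [ 0.014 -0.045 -0.999] | cm [-0.53  0.45 -0.39] n>=0.1
```

View pics/w6.png

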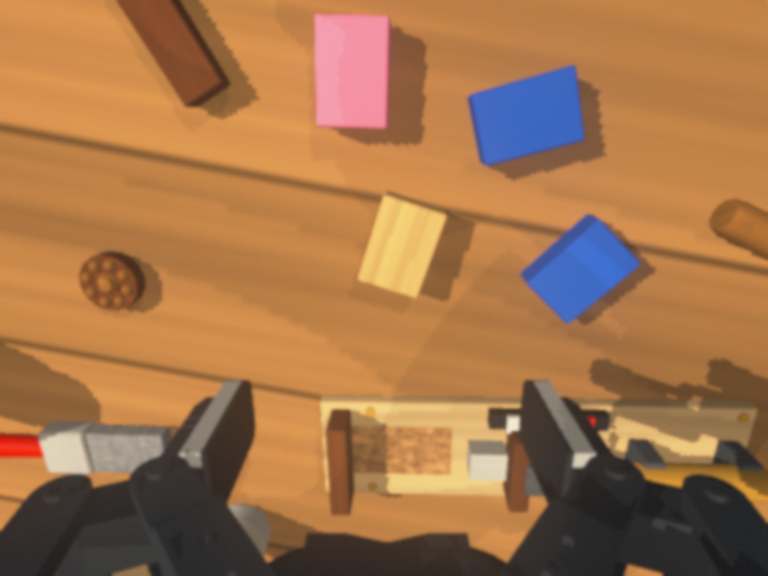

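The light wooden block is at (402,247) in the view, fitted at (450.3,-105.5) with its width along 82.9°. The disc is at (111,281).

>>> jog_arm(series=[[0, 0, 4, 8.7], [0, 0, 4, 8.7], [0, 0, 3, 0], [0, 0, 0, 0]])

```text
time_s: 11.6
position: [459.9, -107.0, 73.9]
ee_rot: [0.063, 0.998, -0.022, 0.009]
contact_force: [0.0, 0.4, -0.1]
opening: 85.4
```

```bash
python3 -c "
from h import *
delta(450.3,-105.5,4,82.9)"
```

```text
pos [ 459.9 -107.    73.9] yaw_y 82.7 tilt z [ 0.015 -0.044 -0.999] | cm [1.11 0.32 6.96] n>=1.2 turn -0.2
```

>>> jog_arm(series=[[1.1, 0.3, 3.5, 0], [0, 0, 2.5, 0], [0, 0, 1, 0], [0, 0, 0, 0]])

```text
time_s: 12.1
position: [454.6, -105.1, 7.8]
ee_rot: [0.06, 0.998, -0.023, 0.012]
contact_force: [0.2, -0.1, -0.7]
opening: 85.2
```

>>> jog_arm(series=[[0, 0, 0, 0], [0, 0, 0, 0], [0, 0, 0, 0], [0, 0, 0, 0], [0, 0, 0, 0]], claw=0, force=40)

```text
time_s: 12.72
position: [457.1, -106.1, 11.6]
ee_rot: [0.06, 0.998, -0.024, 0.014]
contact_force: [-0.4, -0.1, -0.4]
opening: 43.1
```

>>> jog_arm(series=[[0, 0, -3, 0], [0, 0, -4, 0], [0, 0, -4, 0], [0, 0, 0, 0]])

```text
time_s: 13.22
position: [453.1, -100.2, 123.5]
ee_rot: [0.06, 0.998, -0.023, 0.013]
contact_force: [0.5, 0.5, -0.4]
opening: 42.8
```

```bash
cat > b.py <<'E'
from h import *
G=np.array([611.5,-28.1]);a=1.7663;M=np.array([[np.cos(a),-np.sin(a)],[np.sin(a),np.cos(a)]])
def gw(x,y): return G+M@np.array([x,y])
E
python3 -c "
from b import *
t=gw(-38,0);print(t);delta(*t,110,101.2-90)"
```

```text
[618.88190424 -65.3760981 ]
pos [ 453.1 -100.2  123.5] yaw_y 83.0 tilt z [ 0.023 -0.048 -0.999] | cm [-15.99   5.52   1.57] n>=2.8 turn 71.8
```

>>> jog_arm(series=[[-4, 1.4, 0.2, 0], [-4, 1.4, 0.2, 0], [-4, 1.3, 0.2, 0], [-4, 1.3, 0.2, 0], [0, 0, 0, 10.3], [0, 0, 0, 10.3], [0, 0, 0, 10.3], [0, 0, 0, 10.3], [0, 0, 0, 10.3], [0, 0, 0, 10.3], [0, 0, 0, 10], [0, 0, 0, 0]])

```text
time_s: 14.72
position: [617.3, -63.4, 99.5]
ee_rot: [0.649, 0.76, -0.015, 0.015]
contact_force: [-0.0, 0.4, -0.5]
opening: 42.8
```

Run:
```python
from b import *
st=status.get_state();c=cam('wrist',st); im,d=eyes.capture('wrist'); save('w7',im); np.savez('w7',im=im,d=d,st=st)
t=gw(-38,0);delta(*t,110,11.2); P=cloud(c,d)
for r in spotter.cut_out('wrist','block')[:3]:
    b=r['region']; q=P[b&(P[...,2]>20)]; col=im[b].mean(0); print(round(r['score'],2),r['bbox'],col.round(),np.percentile(q,[5,50,95],axis=0).round(1).tolist())
```

```text
pos [617.3 -63.4  99.4] yaw_y 9.1 tilt z [ 0.004 -0.043 -0.999] | cm [-0.26  0.13 -1.05] n>=0.2 turn -2.1
0.89 [0.0, 2.1, 81.7, 99.0] [ 40.  91. 172.] [[444.4, -9.0, 22.4], [458.0, 13.7, 24.6], [476.4, 34.1, 25.8]]
0.73 [211.5, 182.5, 306.0, 311.3] [208. 163.  93.] [[596.3, -82.0, 100.8], [616.0, -48.5, 112.9], [635.6, -24.9, 114.2]]
```

View pics/w7.png

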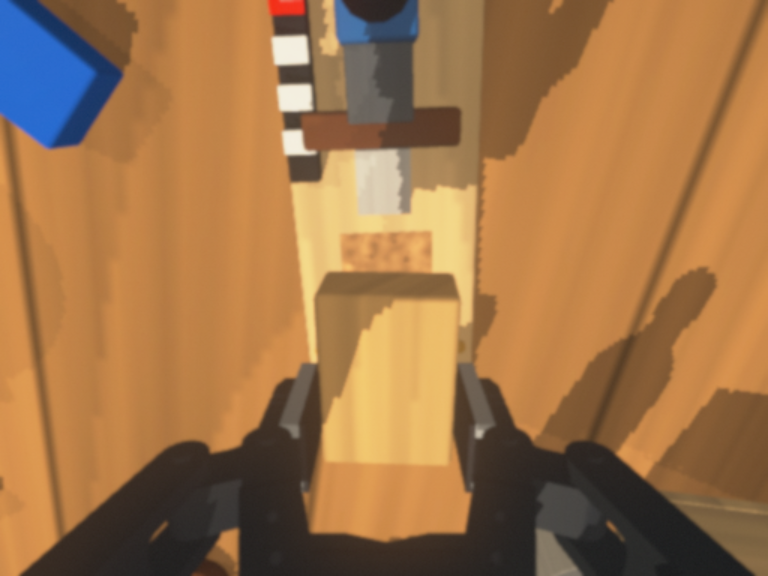

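The block is held with its top face corners at about (318,300), (458,298), (450,465) and (322,462). The pocket lies beyond it.

```bash
cat > c.py <<'E'
from b import *
import sys
n,u0,u1,v0,v1=sys.argv[1],*map(int,sys.argv[2:6])
z=np.load(n+'.npz',allow_pickle=True); st=z['st'].item(); c=cam('wrist',st); P=cloud(c,z['d'])
q=P[v0:v1,u0:u1].reshape(-1,3); A=np.c_[q[:,:2]-q[:,:2].mean(0),np.ones(len(q))]; s=np.linalg.lstsq(A,q[:,2],rcond=None)[0]
print('slopes gauge xy deg',np.degrees(M.T@s[:2]).round(2),'z at mid',s[2])
px=np.array(eval(sys.argv[6]))/1.5-.17; zz=s[2]
for _ in range(2):
    W=[]
    for p in px:
        o,d=ray(c,p); n_=np.array([-s[0],-s[1],1.]); o0=np.r_[q[:,:2].mean(0),s[2]]; W.append(o+d*((o0-o)@n_)/(d@n_))
W=np.array(W); g=(W[:,:2]-G)@M; print('corners gauge',g.round(1).tolist(),'centre',g.mean(0).round(1),'z',W[:,2].mean().round(1))
L=(g[0]+g[1]-g[2]-g[3])/2; print('len',np.linalg.norm(L),'skew deg',np.degrees(np.arctan2(L[1],L[0])))
tc=W.mean(0)-np.array(st['position']); print('centre - tcp in gauge',(M.T@tc[:2]).round(1),tc[2].round(1))
E
python3 c.py w7 225 290 210 290 '[(318,300),(458,298),(450,465),(322,462)]'
```

```text
slopes gauge xy deg [ 9.92 -2.56] z at mid 113.41281936904392
corners gauge [[3.4, 18.3], [3.3, -20.9], [-66.2, -21.0], [-64.9, 24.8]] centre [-31.1   0.3] z 112.3
len 68.97028412726085 skew deg -2.643740451815813
centre - tcp in gauge [ 4.7 -0.9] 12.8
```

Run:
```python
from b import *
z=np.load('w7.npz',allow_pickle=True); st=z['st'].item(); c=cam('wrist',st); P=cloud(c,z['d'])
for u in (225,257,290):
  print(u,[(v,*((P[v,u,:2]-G)@M).round(0),P[v,u,2].round(1)) for v in range(176,320,8)])
print([(u,P[250,u,2].round(1)) for u in range(215,305,8)])
```

```text
225 [(176, np.float64(-21.0), np.float64(25.0), np.float64(12.7)), (184, np.float64(2.0), np.float64(15.0), np.float64(95.2)), (192, np.float64(2.0), np.float64(14.0), np.float64(106.5)), (200, np.float64(1.0), np.float64(13.0), np.float64(112.2)), (208, np.float64(-4.0), np.float64(14.0), np.float64(110.9)), (216, np.float64(-7.0), np.float64(14.0), np.float64(112.4)), (224, np.float64(-12.0), np.float64(14.0), np.float64(111.2)), (232, np.float64(-15.0), np.float64(15.0), np.float64(112.1)), (240, np.float64(-19.0), np.float64(15.0), np.float64(111.9)), (248, np.float64(-24.0), np.float64(15.0), np.float64(112.3)), (256, np.float64(-28.0), np.float64(16.0), np.float64(112.0)), (264, np.float64(-33.0), np.float64(16.0), np.float64(112.1)), (272, np.float64(-37.0), np.float64(16.0), np.float64(112.3)), (280, np.float64(-41.0), np.float64(16.0), np.float64(113.2)), (288, np.float64(-46.0), np.float64(17.0), np.float64(112.6)), (296, np.float64(-52.0), np.float64(17.0), np.float64(112.2)), (304, np.float64(-56.0), np.float64(18.0), np.float64(113.0)), (312, np.float64(-163.0), np.float
[... 1903 characters left out ...]
7)), (272, np.float64(-37.0), np.float64(-15.0), np.float64(114.3)), (280, np.float64(-42.0), np.float64(-15.0), np.float64(113.8)), (288, np.float64(-46.0), np.float64(-15.0), np.float64(114.3)), (296, np.float64(-51.0), np.float64(-15.0), np.float64(114.1)), (304, np.float64(-56.0), np.float64(-15.0), np.float64(113.8)), (312, np.float64(-165.0), np.float64(-26.0), np.float64(1.6))]
[(215, np.float64(112.2)), (223, np.float64(111.7)), (231, np.float64(112.7)), (239, np.float64(112.2)), (247, np.float64(113.2)), (255, np.float64(113.6)), (263, np.float64(113.0)), (271, np.float64(113.0)), (279, np.float64(112.9)), (287, np.float64(113.7)), (295, np.float64(113.7)), (303, np.float64(113.7))]
```

```bash
sed -i "s/s=np.linalg.lstsq(A,q\[:,2\],rcond=None)\[0\]/s=least_squares(lambda s:A@s-q[:,2],[0,0,np.median(q[:,2])],loss='soft_l1').x/" c.py; python3 c.py w7 225 290 210 290 '[(318,300),(458,298),(450,465),(322,462)]'
```

```text
slopes gauge xy deg [-0.67 -2.29] z at mid 113.00259541475658
corners gauge [[1.0, 19.3], [0.9, -21.7], [-59.7, -20.1], [-58.5, 23.3]] centre [-29.1   0.2] z 113.1
len 60.18431890422813 skew deg -2.683532180881728
centre - tcp in gauge [ 6.7 -1. ] 13.6
```

```bash
python3 -c "
from b import *
delta(*gw(-44.7,1),35,11.8)"
```

```text
pos [617.4 -63.4  99.8] yaw_y 9.2 tilt z [ 0.004 -0.043 -0.999] | cm [-0.61  0.05  6.51] n>=1.1 turn -2.6
```

>>> jog_arm(series=[[-0.6, 0, 2, -2.6], [0, 0, 3, 0], [0, 0, 1.5, 0], [0, 0, 0, 0]])

```text
time_s: 15.32
position: [618.9, -72.4, 33.3]
ee_rot: [0.625, 0.78, -0.015, 0.015]
contact_force: [0.3, 0.4, -1.4]
opening: 42.8
```

Run:
```python
from b import *
st=status.get_state();c=cam('wrist',st); im,d=eyes.capture('wrist'); save('w8',im); np.savez('w8',im=im,d=d,st=st)
delta(*gw(-44.7,1),23,11.8)
```

```text
pos [619.4 -72.5  34.2] yaw_y 12.5 tilt z [ 0.006 -0.043 -0.999] | cm [ 0.08 -0.    1.12] n>=0.2 turn 0.7
```

View pics/w8.png

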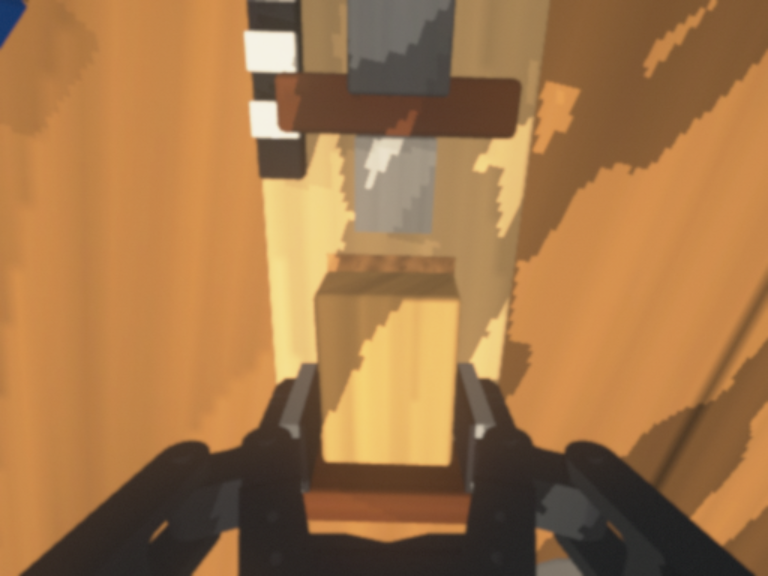

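The block sits squarely between the rack end and the fixed jaw, centred on the bed. I lower and release.

>>> jog_arm(series=[[0, 0, 0.6, 0.6], [0, 0, 0.5, 0], [0, 0, 0.3, 0], [0, 0, 0.2, 0], [0, 0, 0, 0]])

```text
time_s: 16.0
position: [621.6, -73.6, 24.6]
ee_rot: [0.629, 0.777, -0.014, 0.018]
contact_force: [-0.1, 0.6, -0.5]
opening: 42.4
```

```bash
python3 -c "
from b import *
delta(*gw(-44.7,1),22,11.8)"
```

```text
pos [621.6 -73.6  24.6] yaw_y 12.0 tilt z [ 0.01  -0.045 -0.999] | cm [ 0.21 -0.2   0.25] n>=0.1 turn 0.2
```

>>> jog_arm(series=[[0.2, -0.2, 0.3, 0], [0, 0, 0.3, 0], [0, 0, 0.2, 0]])

```text
time_s: 16.38
position: [622.4, -74.2, 23.1]
ee_rot: [0.629, 0.777, -0.014, 0.023]
contact_force: [-10.9, 3.3, 18.4]
opening: 43.0
```

>>> jog_arm(series=[[0, 0, 0, 0], [0, 0, 0, 0], [0, 0, 0, 0], [0, 0, 0, 0]], claw=75)

```text
time_s: 16.88
position: [622.5, -74.2, 22.7]
ee_rot: [0.629, 0.777, -0.014, 0.023]
contact_force: [-0.4, -0.5, 0.2]
opening: 64.0
```

>>> jog_arm(series=[[0, 0, -4, 0], [0, 0, -6, 0], [0, 0, -5, 0], [0, 0, 0, 0]], claw=100)

```text
time_s: 17.38
position: [618.7, -66.2, 175.0]
ee_rot: [0.629, 0.777, -0.014, 0.021]
contact_force: [0.9, 0.3, -0.3]
opening: 85.4
```

Run:
```python
from b import *
st=status.get_state();c=cam('wrist',st); im,d=eyes.capture('wrist'); save('w9',im); np.savez('w9',im=im,d=d,st=st)
delta(*gw(-44.7,1),35,11.8)
```

```text
pos [617.6 -66.  172.3] yaw_y 12.0 tilt z [ 0.012 -0.048 -0.999] | cm [ 0.05  0.   13.75] n>=2.3 turn 0.2
```

View pics/w9.png

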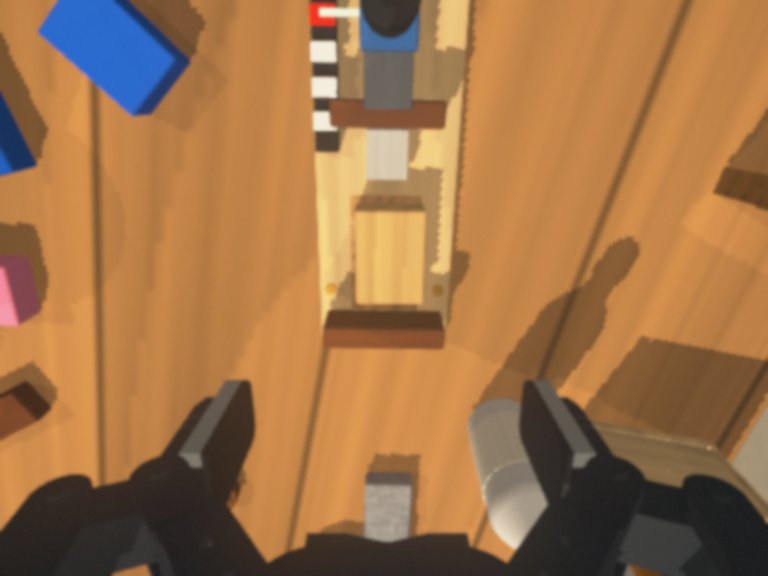

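Twelve pictures are now viewed, so the rest is numbers only. In this last one the block lies square, with corners at about (357,209), (425,209), (423,305) and (357,304).

```bash
python3 c.py w9 242 278 144 198 '[(357,209),(425,209),(423,305),(357,304)]'
python3 - <<'E'
from b import *
z=np.load('w9.npz',allow_pickle=True); c=cam('wrist',z['st'].item())
px=lambda x,y:(x/1.5-.17,y/1.5-.17)
# tiles tops x=40..94 y=36 z=26 ; fixed jaw top pocket edges (-85,+-40,42)
for n,u,z_ in [('t58',(325,86),26),('t76',(323,51),26),('t94',(322,14),26),('jawL',(326,331),42),('jawR',(443,331),42),('sjL',(331,101),42),('sjR',(445,104),42),('rackL',(367,180),30),('rackR',(407,180),30)]:
    w=atz(c,px(*u),z_); print(n,((w[:2]-G)@M).round(1))
# local refined block rectangle from colour+depth
d=np.load('w9.npz')['d']; P=cloud(c,d); g=(P[...,:2]-G)@M
m=(P[...,2]>31)&(P[...,2]<41)&(g[...,0]>-80)&(g[...,0]<2)&(abs(g[...,1])<40)
print(m.sum(),cv2.minAreaRect(g[m].astype(np.float32)),np.percentile(P[m][:,2],[5,50,95]))
E
```

```text
slopes gauge xy deg [ 0.17 -0.05] z at mid 36.75762607639325
corners gauge [[-9.1, 17.3], [-8.6, -23.3], [-71.4, -24.9], [-71.3, 17.8]] centre [-40.1  -3.3] z 36.8
len 62.51776091576774 skew deg 0.4813548922455701
centre - tcp in gauge [-1.3 -3.7] -138.2
t58 [58.3 35.3]
t76 [76.  35.8]
t94 [93.7 35.7]
jawL [-88.4  37.8]
jawR [-87.4 -38.3]
sjL [50.6 30.5]
sjR [ 50.  -31.1]
rackL [ 6.9 11.5]
rackR [  7.3 -12.4]
2978 ((-40.342071533203125, -2.6023902893066406), (61.865577697753906, 44.046173095703125), 0.6853523254394531) [35.27992657 36.69686177 37.78505775]
```

Flat and square to 0.5°, but about 2.7 mm off centre in y. There is time, so I centre it by closing the gripper over the middle of the bed.

```bash
python3 -c "
from b import *
delta(*gw(-42,0.3),24,11.5)"
```

```text
pos [617.6 -66.  172.3] yaw_y 12.0 tilt z [ 0.012 -0.048 -0.999] | cm [ 0.37  0.08 14.83] n>=2.5 turn 0.5
```

>>> jog_arm(series=[[0.4, 0.1, 5, 0.5], [0, 0, 5, 0], [0, 0, 3, 0], [0, 0, 1, 0], [0, 0, 0, 0]])

```text
time_s: 18.05
position: [615.8, -67.8, 22.0]
ee_rot: [0.633, 0.774, -0.016, 0.016]
contact_force: [0.2, 0.3, -0.0]
opening: 85.5
```

```bash
python3 -c "
from b import *
delta(*gw(-42,0.3),22,11.5)"
```

```text
pos [615.8 -67.8  22. ] yaw_y 11.5 tilt z [ 0.005 -0.046 -0.999] | cm [-0.22  0.32  0.01] n>=0.1 turn -0.0
```

>>> jog_arm(series=[[-0.2, 0.3, 0, 0], [0, 0, 0, 0]])

```text
time_s: 18.3
position: [620.8, -69.7, 24.4]
ee_rot: [0.633, 0.774, -0.016, 0.018]
contact_force: [-0.5, 0.4, 0.2]
opening: 85.5
```

>>> jog_arm(series=[[0, 0, 0, 0], [0, 0, 0, 0], [0, 0, 0, 0], [0, 0, 0, 0], [0, 0, 0, 0]], claw=48, force=25)

```text
time_s: 18.92
position: [622.1, -70.0, 26.5]
ee_rot: [0.633, 0.774, -0.015, 0.019]
contact_force: [0.9, -0.5, -0.3]
opening: 42.9
```

```bash
python3 -c "
from b import *
delta(*gw(-42,0.3),22,11.5)
s=status.get_state();print(s['opening'],s['contact_force'],s['position'])"
```

```text
pos [622.1 -70.   26.5] yaw_y 11.5 tilt z [ 0.011 -0.048 -0.999] | cm [ 0.14 -0.26  0.45] n>=0.1 turn -0.0
42.88783367176718 [ 0.92287888 -0.5182827  -0.27580016] [622.14788565 -70.02279884  26.54852243]
```

>>> jog_arm(series=[[0, -0.3, 0, 0], [0, 0, 0, 0]])

```text
time_s: 19.18
position: [618.9, -70.6, 26.5]
ee_rot: [0.633, 0.774, -0.015, 0.019]
contact_force: [-0.5, 0.6, 1.5]
opening: 43.1
```

```bash
python3 -c "
from b import *
delta(*gw(-42,0.3),22,11.5)
s=status.get_state();print(s['opening'],s['contact_force'])"
```

```text
pos [618.9 -70.6  26.5] yaw_y 11.5 tilt z [ 0.01  -0.048 -0.999] | cm [0.13 0.07 0.44] n>=0.1 turn -0.0
43.064526487357156 [-0.45335415  0.59733917  1.51887394]
```

>>> jog_arm(series=[[0, 0, 0, 0], [0, 0, 0, 0], [0, 0, 0, 0], [0, 0, 0, 0]], claw=90)

```text
time_s: 19.68
position: [618.9, -70.6, 26.4]
ee_rot: [0.633, 0.774, -0.015, 0.019]
contact_force: [0.1, 0.3, 0.3]
opening: 77.1
```

>>> jog_arm(series=[[0, 0, -4, 0], [0, 0, -6, 0], [0, 0, -5, 0], [0, 0, 0, 0]], claw=100)

```text
time_s: 20.18
position: [616.4, -63.0, 179.6]
ee_rot: [0.633, 0.774, -0.016, 0.018]
contact_force: [0.3, -0.6, -0.5]
opening: 85.3
```

```bash
cat > e.py <<'E'
from b import *
st=status.get_state();c=cam('wrist',st); im,d=eyes.capture('wrist'); save('w10',im)
P=cloud(c,d); g=(P[...,:2]-G)@M
m=(P[...,2]>31)&(P[...,2]<41)&(g[...,0]>-80)&(g[...,0]<2)&(abs(g[...,1])<40)
print(m.sum(),cv2.minAreaRect(g[m].astype(np.float32)),np.percentile(P[m][:,2],[5,50,95]))
for n,lo,hi,x0,x1 in [('fixjaw top',38,46,-105,-82),('sjaw top',38,46,30,52)]:
    q=g[(P[...,2]>lo)&(P[...,2]<hi)&(g[...,0]>x0)&(g[...,0]<x1)&(abs(g[...,1])<48)]; print(n,len(q),np.percentile(q,[2,98],axis=0).round(1).tolist())
E
python3 e.py; python3 -c "
from h import *
delta(510,-300,170)"
```

```text
2872 ((-40.447757720947266, 0.5550384521484375), (62.165130615234375, 44.0125846862793), 0.5884349346160889) [35.36745437 36.65716791 37.79253913]
fixjaw top 1215 [[-100.2, -37.3], [-85.2, 38.5]]
sjaw top 1426 [[37.2, -30.0], [51.5, 30.6]]
pos [615.4 -62.8 177. ] yaw_y 11.4 tilt z [ 0.005 -0.046 -0.999] | cm [-21.09 -15.04   1.74] n>=4.3
```

Block is now centred to about 0.1 mm relative to the jaws, flat and square. Next the disc.

>>> jog_arm(series=[[-4.2, -3, 0.2, 0], [-4.2, -3, 0.2, 0], [-4.2, -3, 0.2, 0], [-4.2, -3, 0.2, 0], [-4.2, -3, 0.2, 0], [0, 0, 0, 0], [0, 0, 0, 0]])

```text
time_s: 21.1
position: [503.2, -302.3, 164.4]
ee_rot: [0.632, 0.775, -0.016, 0.009]
contact_force: [-0.1, -0.4, -0.2]
opening: 85.5
```

```bash
cat > f.py <<'E'
from b import *
st=status.get_state();c=cam('wrist',st); im,d=eyes.capture('wrist'); save('w11',im); P=cloud(c,d)
for r in spotter.cut_out('wrist','disc')[:3]:
    b=r['region']; q=P[b&(P[...,2]>9)&(P[...,2]<22)]; print(round(r['score'],2),r['bbox'],im[b].mean(0).round(),len(q), cv2.minEnclosingCircle(q[:,:2].astype(np.float32)) if len(q)>20 else '',np.percentile(q,[3,50,97],axis=0).round(1).tolist() if len(q)>20 else '')
delta(519,-309,60)
E
python3 f.py
```

```text
0.64 [249.7, 157.7, 295.6, 203.5] [141.  88.  48.] 1455 ((519.6940307617188, -311.2140808105469), 22.034740447998047) [[501.0, -329.6, 12.0], [519.3, -309.8, 14.2], [538.2, -291.7, 18.1]]
pos [ 503.7 -301.8  164.8] yaw_y 11.6 tilt z [-0.006 -0.038 -0.999] | cm [-0.64  1.5  10.49] n>=1.8
```

>>> jog_arm(series=[[-0.8, 1.5, 4, 0], [0, 0, 5, 0], [0, 0, 1.5, 0], [0, 0, 0, 0]])

```text
time_s: 21.7
position: [522.8, -307.4, 59.1]
ee_rot: [0.629, 0.777, -0.016, 0.011]
contact_force: [0.0, 0.0, 0.0]
opening: 85.5
```

```bash
python3 -c "
from b import *
delta(519.6,-310.7,4)"
```

```text
pos [ 522.8 -307.4   59.1] yaw_y 12.0 tilt z [-0.004 -0.039 -0.999] | cm [-0.05 -0.31  5.52] n>=0.9
```

>>> jog_arm(series=[[0, -0.3, 3, 0], [0, 0, 2, 0], [0, 0, 0.6, 0], [0, 0, 0, 0]])

```text
time_s: 22.2
position: [523.6, -312.3, 8.9]
ee_rot: [0.629, 0.777, -0.017, 0.015]
contact_force: [0.6, -0.3, 0.4]
opening: 85.8
```

```bash
python3 -c "
from b import *
delta(519.6,-310.7,3)"
```

```text
pos [ 523.6 -312.3    8.9] yaw_y 12.1 tilt z [ 0.003 -0.045 -0.999] | cm [ 0.26 -0.36  0.58] n>=0.1
```

>>> jog_arm(series=[[0.2, -0.35, 0.6, 0], [0, 0, 0.1, 0]])

```text
time_s: 22.45
position: [520.5, -312.0, 3.3]
ee_rot: [0.629, 0.777, -0.017, 0.016]
contact_force: [-0.4, -0.2, -0.1]
opening: 85.4
```

>>> jog_arm(series=[[0, -0.1, 0.1, 0], [0, 0, 0.05, 0], [0, 0, 0.05, 0], [0, 0, 0.0, 0], [0, 0, 0, 0]], claw=0, force=30)

```text
time_s: 23.08
position: [519.9, -312.8, 2.7]
ee_rot: [0.629, 0.777, -0.017, 0.017]
contact_force: [0.4, 0.0, 0.1]
opening: 42.3
```

>>> jog_arm(series=[[0, 0, -4, 0], [0, 0, -5, 0], [0, 0, -3, 0], [0, 0, 0, 0]])

```text
time_s: 23.58
position: [518.5, -306.4, 124.5]
ee_rot: [0.629, 0.777, -0.017, 0.016]
contact_force: [0.0, -1.4, -0.8]
opening: 42.0
```

```bash
python3 -c "
from b import *
delta(*gw(-42.4,0.3),115,11.5)
s=status.get_state();print(s['opening'])"
```

```text
pos [ 518.5 -306.4  124.5] yaw_y 12.0 tilt z [ 0.004 -0.046 -0.999] | cm [21.05 14.82 -0.09] n>=4.3 turn 0.5
42.00877536541061
```

>>> jog_arm(series=[[4.2, 3, 0, 0], [4.2, 3, 0, 0], [4.2, 3, 0, 0], [4.2, 3, 0, 0], [4.2, 3, 0, 0], [0, 0, 0, 0], [0, 0, 0, 0]])

```text
time_s: 24.45
position: [621.0, -63.0, 103.7]
ee_rot: [0.63, 0.776, -0.018, 0.012]
contact_force: [0.4, 0.2, -0.4]
opening: 42.0
```

```bash
cat > k.py <<'E'
from b import *
import sys
zz=float(sys.argv[1]); delta(*gw(-42.4,0.3),zz,11.5)
st=status.get_state();c=cam('wrist',st); im,d=eyes.capture('wrist'); P=cloud(c,d); p=np.array(st['position']); g=(P[...,:2]-G)@M
for r in spotter.cut_out('wrist','disc')[:2]:
    b=r['region']; q=b&(abs(P[...,2]-p[2]-12)<14); 
    if q.sum()>50: 
        (cx,cy),rad=cv2.minEnclosingCircle(g[q].astype(np.float32)); print(round(r['score'],2),r['bbox'],'disc gauge',round(cx,1),round(cy,1),'r',round(rad,1),'z',np.percentile(P[q][:,2],[5,50,95]).round(1),'medians',np.median(g[q],0).round(1), 'tcp gauge',((p[:2]-G)@M).round(1))
m=(P[...,2]>31)&(P[...,2]<39)&(g[...,0]>-80)&(g[...,0]<2)&(abs(g[...,1])<30)
if m.sum()>50: print('block',m.sum(),cv2.minAreaRect(g[m].astype(np.float32)))
E
python3 k.py 60
```

```text
pos [621.  -63.  103.7] yaw_y 11.9 tilt z [-0.005 -0.043 -0.999] | cm [-0.45 -0.24  4.4 ] n>=0.7 turn 0.4
0.6 [212.2, 214.7, 301.5, 300.9] disc gauge -34.4 -3.4 r 22.4 z [107.9 115.1 118.5] medians [-29.8  -3.3] tcp gauge [-36.1  -2.6]
block 3186 ((-32.44972229003906, 0.5919036865234375), (46.647605895996094, 44.12985610961914), 0.7246990203857422)
```

>>> jog_arm(series=[[-0.4, -0.3, 2, 0.4], [0, 0, 2, 0], [0, 0, 0.8, 0], [0, 0, 0, 0]])

```text
time_s: 25.05
position: [616.8, -73.2, 51.3]
ee_rot: [0.635, 0.772, -0.018, 0.011]
contact_force: [0.4, 0.0, -0.5]
opening: 42.1
```

```bash
python3 k.py 40
```

```text
pos [616.8 -73.2  51.3] yaw_y 11.2 tilt z [-0.007 -0.042 -0.999] | cm [0.33 0.35 1.12] n>=0.2 turn -0.3
block 3569 ((-28.540748596191406, 0.5517520904541016), (39.18390655517578, 44.046363830566406), 0.49475207924842834)
```

>>> jog_arm(series=[[0.35, 0.3, 0.5, 0], [0, 0, 0.2, 0], [0, 0, 0, 0]])

```text
time_s: 25.52
position: [621.0, -69.1, 46.4]
ee_rot: [0.634, 0.773, -0.018, 0.013]
contact_force: [-0.2, 0.6, 0.5]
opening: 42.2
```

```bash
python3 k.py 39
```

```text
pos [621.  -69.1  46.4] yaw_y 11.2 tilt z [-0.003 -0.044 -0.999] | cm [-0.   -0.16  0.74] n>=0.1 turn -0.3
0.62 [215.7, 215.3, 301.3, 300.0] disc gauge -40.5 -1.5 r 22.5 z [50.3 57.7 61.1] medians [-35.7  -1.9] tcp gauge [-42.1  -1.3]
block 3009 ((-40.052921295166016, 0.42235565185546875), (62.15219497680664, 44.1862907409668), 0.8554908037185669)
```

>>> jog_arm(series=[[0, -0.2, 0.4, 0], [0, -0.05, 0.3, 0], [0, -0.05, 0.1, 0]])

```text
time_s: 26.0
position: [618.2, -70.2, 38.6]
ee_rot: [0.634, 0.773, -0.017, 0.013]
contact_force: [-0.1, 2.1, 5.2]
opening: 41.6
```

```bash
python3 k.py 39
```

```text
pos [618.2 -70.2  38.6] yaw_y 11.2 tilt z [-0.002 -0.044 -0.999] | cm [ 0.02  0.13 -0.04] n>=0.0 turn -0.3
0.86 [214.7, 214.5, 303.9, 300.0] disc gauge -41.3 1.1 r 22.4 z [42.2 50.  53.4] medians [-36.3   1. ] tcp gauge [-42.6   1.6]
block 3081 ((-40.06267547607422, 0.42473793029785156), (62.10508728027344, 44.121971130371094), 0.52134108543396)
```

Contact at 5 N, with the disc within about 1 mm of the block's centre. I release.

>>> jog_arm(series=[[0, 0, 0, 0], [0, 0, 0, 0], [0, 0, 0, 0], [0, 0, 0, 0]], claw=85)

```text
time_s: 26.6
position: [618.0, -70.4, 38.4]
ee_rot: [0.634, 0.773, -0.018, 0.013]
contact_force: [-0.2, -1.1, -0.4]
opening: 72.6
```

>>> jog_arm(series=[[0, 0, -3, 0], [0, 0, -5, 0], [0, 0, -5, 0], [0, 0, 0, 0], [0, 0, 0, 0]])

```text
time_s: 27.22
position: [617.3, -64.4, 170.3]
ee_rot: [0.635, 0.773, -0.018, 0.012]
contact_force: [-0.1, 0.1, -0.7]
opening: 72.5
```

```bash
cat > z.py <<'E'
from b import *
st=status.get_state();print(st['position'],st['contact_force'],st['time_s']);c=cam('wrist',st); im,d=eyes.capture('wrist'); P=cloud(c,d); g=(P[...,:2]-G)@M
def sel(z0,z1,x0,x1,y): return (P[...,2]>z0)&(P[...,2]<z1)&(g[...,0]>x0)&(g[...,0]<x1)&(abs(g[...,1])<y)
m=sel(45,60,-80,2,40); print('disc',m.sum(),cv2.minEnclosingCircle(g[m].astype(np.float32)),np.percentile(P[m][:,2],[3,50,97]).round(1))
q=P[m];w=abs(q[:,2]-np.median(q[:,2]))<3; q=q[w]; print('slope',np.degrees(np.linalg.lstsq(np.c_[q[:,:2]-q[:,:2].mean(0),np.ones(len(q))],q[:,2],rcond=None)[0][:2]))
m=sel(31,60,-80,2,40); print('block',m.sum(),cv2.minAreaRect(g[m].astype(np.float32)))
m=sel(38,46,30,52,48); print('sjaw',np.percentile(g[m],[2,98],axis=0).round(1).tolist())
m=sel(85,102,60,120,30); print('knob',m.sum(),cv2.minEnclosingCircle(g[m].astype(np.float32)) if m.sum()>10 else '',np.median(P[m][:,2]) if m.any() else '')
E
python3 z.py
```

```text
[617.25471965 -64.35311742 170.32567342] [-0.07012686  0.08605319 -0.70512184] 27.225
disc 1794 ((-41.38396072387695, 1.096423625946045), 21.875202178955078) [48.2 50.2 53.9]
slope [-0.06986979 -0.51089911]
block 3037 ((-40.01860809326172, 0.5625476837158203), (61.4190673828125, 44.1420783996582), 0.7137922644615173)
sjaw [[37.1, -30.2], [51.6, 30.4]]
knob 849 ((89.95223999023438, 0.0984182357788086), 12.504158020019531) 94.4892295619253
```

```bash
python3 -c "
from cell import order; print(order.sign_off())"
```

```text
the job is handed in; nothing more can be done
None
```

The job is done and handed in at about 27 s of the 64 s allowed.

- **Jaw:** I lifted the knob, pulled the jaw out to the red mark (the slot at 94 mm), let the catch drop and released it. The jaw held. The last check put the knob top at 94.5 mm, which means the catch is fully down. The jaw face is at about 37 mm, the value expected once the catch draws back against the slot's wall.
- **Block:** It lies flat in the pocket, within 1° of square and midway across to within about 0.5 mm. My first placing was about 2.7 mm off centre across the bed, so I gripped it again and centred it.
- **Disc:** It lies flat on the block, about 1.4 mm along and 0.5 mm across from the block's centre.

**Checks that disagreed:**
- The last depth reading put the knob's axis at 90 mm, against 92.3 mm earlier. The jaw-face reading did not change, so I put this down to the oblique view.
- The pull left the tool tilted by about 2.6°. The placed parts were not visibly affected.
- I had used all 12 picture views by then, so the disc's placing was checked by depth measurements only, not by eye.
- I did not look at the tools, bottles and offcuts again at the end, but no contact with any of them was felt.

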